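Load the sprung bottle shaker and lock it down

TASK

Change over the locked bottle shaker: swing its hasp open, pull the black pin of the spring bolt outwards so that the platform springs up, stand the finished red-capped bottles upright in the grey return tray and every fresh blue-capped bottle upright on the platform. Only when all that is done, push the platform down by its green pad until the bolt catches it, let go to see that it stays down, and then swing the hasp back over until it lies flat in its fork. Leave the tip box, the reagent bottle and the waste tub where they are.

Things in the scene. Friction and masses are not known exactly. Their poses are not given: they have to be found in the camera images.
- fresh1_mid (a point): fresh sample: white bottle, 42 mm across and 75 mm tall overall (body 42 mm across up to 52 mm, then a blue screw cap 33 mm across on top), about 110 g; this point is its centre, 37.5 mm above its underside; z is its axis, upwards. Waits on the bench at the start; absent in some runs.
- fresh2_mid (a point): fresh sample: white bottle, 42 mm across and 75 mm tall overall (body 42 mm across up to 52 mm, then a blue screw cap 33 mm across on top), about 110 g; this point is its centre, 37.5 mm above its underside; z is its axis, upwards. Waits on the bench at the start; absent in some runs.
- fresh3_mid (a point): fresh sample: white bottle, 42 mm across and 75 mm tall overall (body 42 mm across up to 52 mm, then a blue screw cap 33 mm across on top), about 110 g; this point is its centre, 37.5 mm above its underside; z is its axis, upwards. Waits on the bench at the start; absent in some runs.
- fresh4_mid (a point): fresh sample: white bottle, 42 mm across and 75 mm tall overall (body 42 mm across up to 52 mm, then a blue screw cap 33 mm across on top), about 110 g; this point is its centre, 37.5 mm above its underside; z is its axis, upwards. Waits on the bench at the start; absent in some runs.
- done1_mid (a point): finished sample: white bottle, 42 mm across and 75 mm tall overall (body 42 mm across up to 52 mm, then a red screw cap 33 mm across on top), about 110 g; this point is its centre, 37.5 mm above its underside; z is its axis, upwards. Stands on the shaker's platform at the start; absent in some runs.
- done2_mid (a point): finished sample: white bottle, 42 mm across and 75 mm tall overall (body 42 mm across up to 52 mm, then a red screw cap 33 mm across on top), about 110 g; this point is its centre, 37.5 mm above its underside; z is its axis, upwards. Stands on the shaker's platform at the start; absent in some runs.
- shaker: bottle shaker, a cream casing 140 mm (x) by 445 mm (y) fixed to the bench, walls 62 mm high; origin on the bench under the middle of its platform; x across the casing, y along it, from the green pad end (-y) to the hasp end (+y), z up.
- deck (a point): middle of the top face of the sprung platform; axes as the shaker's. Inside a blue 6 mm lip and a steel guard rail (top 33 mm above the deck) 115 mm (x) by 223 mm (y) are free: four bottles fit in a row along y, 55 mm apart; anywhere inside will do. The top is 80 mm over the bench when up, 58 mm when caught; springs (450 N/m, 1 N preload) let it sink a few mm under bottles.
- pad_top (a point): middle of the top of the green round push pad (42 mm across), which stands on the platform at its -y end, 142 mm from the deck's middle, its top 55 mm above the deck; push it straight down to lower the platform.
- lift (a joint): how far the platform is down, in m: 0 up, 0.026 bottom stop. It starts caught at 0.022 by a brass spring bolt at the -y end. Pushed past 0.022 from above, the bolt snaps over it and it stays at about 0.022 when let go; before that it springs back. Pressing takes about 5 to 15 N.
- pin_grip (a point): upper part of the round black pin (10 mm across) that stands on the spring bolt at the shaker's -y end; this point is on its axis, 12 mm below its top and about 94 mm over the bench; the pin is free above 76 mm. Pulled 10 to 14 mm outwards (the shaker's -y, about 3 to 4 N) it frees the platform; the bolt springs back when let go.
- bolt (a joint): how far the bolt is pulled out, in m: 0 sprung in (at rest), 0.016 at its stop; the platform is free over 0.006.
- hasp (a joint): angle of the hasp, in rad: 0 closed and level, lying in the blue fork on the platform's +y end; about 1.57 upright; up to 2.05 open, leaning away from the platform. It starts closed; between fork and hinge it can be pinched from above across its width. Light friction (about 0.045 N m) holds it where it is left. It can close only when the platform is caught down, as the fork's floor is in its way until then.
- hasp_hinge (a point): hinge axis of the hasp at the shaker's +y end, 75 mm over the bench; the hinge runs along the shaker's x.
- hasp_tip (a point): middle of the free end of the hasp, 96 mm from the hinge. The hasp is a flat steel bar 14 mm wide (along the shaker's x) and 8 mm thick with a red end; closed, it runs from the hinge towards the platform (-y), its top 79 mm over the bench, and the fork holds it 74 to 90 mm from the hinge.
- tray_in (a point): middle of the inner floor (4 mm over the bench) of the low grey return tray, fixed, open on top, 150 mm (x) by 115 mm (y) outside, walls 4 mm thick and 20 mm high; room for two bottles along its x.
- tipbox: bystander: clear box of pipette tips, 80 by 120 by 52 mm; origin under its centre.
- reagent: bystander: glass reagent bottle with blue cap, 64 mm across, 130 mm tall; origin under its centre.
- sharps: bystander: yellow waste tub with red lid, 132 mm across, 155 mm tall; origin under its centre.

How it is judged:
By the outcome, as a careful person would: the job done as asked, in the order asked, and still so for the second after the job is handed in, with the robot touching nothing.
Of fresh1, fresh2, fresh3, fresh4 only 3 to 4 are there at a start; the rules pass over those that are not, and their reading is None.
Of done1, done2 only 1 to 2 are there at a start; the rules pass over those that are not, and their reading is None.
At some moment in a run one of fresh1, fresh2, fresh3, fresh4 may be knocked a few centimetres aside while the robot is not near it.
It also fails if it takes over 210 s, if anything falls off the work surface, if the arm or the gripper's body presses on something with over 40 N, if the wrist force passes 120 N, or if a joint passes its speed limit or range.

ROBOT

A 6-joint arm with a two-finger parallel gripper is mounted at the origin on the work surface. World frame = base frame: x ahead of the robot, y to its left, z up, the work surface at z = 0. Lengths are in mm, angles in rad, forces in N, time in s.
With the tool pointing down it reaches from about 350 to 925 mm from the base axis. Payload 6.4 kg.
Tool frame: the origin (TCP) lies at the very end of the fingers, on their centre line; the grasp point (between the pads) lies ctrl.hold_point_z behind it (ctrl.hold_point_z is the distance from the TCP to the grasp point, in mm); z points along the fingers, y is the direction in which the jaws open and shut (so a half turn about z gives the same grasp; the last joint's range is limited). The gripper opens to 94 mm and grips with 3 to 60 N. Pads are 16 mm wide; open, the fingers measure 119 mm over their backs; the gripper's body (75 mm by 177 mm) begins 78 mm behind the grasp point.
Start: joints at [-1.397, 0.245, 1.558, -0, 1.339, -0.174], TCP at [221.545, -611.091, 205.455] pointing down, gripper open.
Joint ranges: [-3.13, 3.13], [-1.02, 2.26], [0.13, 2.54], [-0.95, 4.09], [0.21, 2.88], [-2.74, 2.74]. Speed limits (rad/s): [2.57, 2.57, 3.14, 3.14, 3.14, 3.14].

INTERFACE

Orientations are given as a unit quaternion [x, y, z, w].
In Python, from plant import status, snapshot, ctrl, finder gives the robot as it stands. The module is installed in compiled form; this text tells all that it offers.
- The arm moves only by the tool carry_out, never from a script. Its argument "targets" is a list of rows, each a list of 3 entries, a list of its own where there are three numbers: the shift along the tool's x, y, z in m, then the turn about the tool's z in degrees, then the finger opening in m, from 0 to 0.094. A call has 1 to 12 rows; each row is the pose to reach, as a shift and turn from the pose commanded when the call began, along the tool's axes at that moment; what a row does not reach only later rows make up. A row lasts 1/10 s, in which the tool goes at most 50 mm and 8.59 degrees, less where a joint would pass 70% of its speed; a pose out of reach is approached as far as the arm can. A call with a gripper value outside its range is refused whole. The fingers move at their own pace and stop on an object; "newtons" is the grip in N (left out, the last holds). Time passes only in rows, so rows that repeat a pose let the fingers close. It gives the time, the measured TCP pose, the force and the opening at its end, in the units of the state.
- status.observe(): the state, without advancing time (a new reading comes with each control period).
- snapshot(name): name is "scene" or "top" or "wrist"; returns a dict with "pixels" (384x512x3 uint8, red, green, blue), "intrinsics" (3x3 intrinsics, pixels), "xyz" and "attitude" of the camera in the world; the wrist camera has in their place "tool_from_camera" (4x4, takes a point from camera to tool coordinates, whose origin is the TCP and whose axes are the flange's). Camera axes: x right, y down, z forward; pixel columns grow to the right and rows downward; lengths in mm; the calibration is good to about 2 mm. A picture is of the moment at which its call begins: read the wrist's pose just before it. There is no depth.
- ctrl.sign_off(): hands the job in, once; it reports no verdict.
Trained networks look in the newest picture that a camera, given by its name, has taken for a name from the list of things; names that differ only in an ending like _2 or _b are one class to them, and where a whole thing is asked for, a point or a joint stands for the part that bears it (a point fixed in the world has none). Each returns a list of dicts, best first, with "confidence" (0 to 1); they miss things now and then, are a little off and sometimes report something else, mostly with a low value. They report only what shows in the picture. A call takes as long as a camera call.
- finder.boxes_of(camera, query): "point" ([x, y, z] in mm, in world coordinates, good to about 4 mm: the middle of the surface that is visible of it).
- finder.masks_of(camera, query): "mask" (384x512 bool, what is visible of it).
The state is a dict: "clock": time; "joint_pos": joint angles; "qd": joint speeds; "joint_torque": joint torques, N m; "eef_pos": TCP position; "ee_rot": TCP orientation; "force": force on the tool from outside, world axes, zero at the start; "torque": the same for the moment, N m; "opening": opening from 0.0 (shut) to 1.0 (fully open).
Only numpy, scipy, OpenCV 4.12 (cv2) and the standard library are available. Lean on these libraries where they do the work, as an engineer would, in place of code of your own. Each camera call takes 0.05 s, during which the arm holds its last target. There are 200 camera calls.

## Working session

There is one attempt and no reset: what is moved stays moved. The work goes in short steps, Python scripts to look and compute and a tool call to move; the robot and the scene stay as the last step left them, time stands still between calls to the robot, and variables do not carry over. Pictures are saved under pics/ and viewed, about 12 in all and at most 16, crops included, and the job is handed in when it is done.

Besides the shell and the picture viewer there is one more tool, called after "Emit:" in YAML: its name, and indented under it one key for each argument. carry_out: Moves the arm, as the interface text tells. Its arguments: {"type":"object","properties":{"targets":{"type":"array"},"newtons":{"type":"number"}},"required":["targets"]}

```bash
mkdir -p pics; python3 - <<'E'
from plant import status, snapshot, ctrl, finder
import cv2, numpy as np
s=status.observe(); print(s, ctrl.hold_point_z)
ims=[]
for c in ("scene","top"):
    d=snapshot(c); ims.append(d["pixels"][:,:,::-1]); cv2.imwrite(f"pics/{c}0.png",d["pixels"][:,:,::-1])
    print(c,d["xyz"],d["attitude"],d["intrinsics"])
    for q in ("fresh1_mid","done1_mid","shaker","pad_top","pin_grip","hasp_tip","hasp_hinge","tray_in","tipbox","reagent","sharps"):
        try: r=finder.boxes_of(c,q)
        except Exception as e: print(q,e); continue
        print(c,q,[(np.round(x["point"]).tolist(),round(x["confidence"],2)) for x in r])
d=snapshot("wrist"); print(np.round(d["tool_from_camera"],3).tolist())
E
```

```text
{'clock': 0.0, 'joint_pos': array([-1.39710190e+00,  2.45789170e-01,  1.55899563e+00, -2.89081362e-05,
        1.33868612e+00, -1.74105591e-01]), 'qd': array([ 1.87534193e-04,  9.63673351e-04, -9.32548519e-05,  1.14127757e-03,
        9.40418105e-04,  5.05428541e-05]), 'joint_torque': array([-2.15729211e-03, -4.15837455e+01, -3.14603162e+01,  6.83873333e-02,
        3.32235661e-02, -1.45281970e-04]), 'eef_pos': array([ 221.43016816, -610.48924245,  204.37117158]), 'ee_rot': array([ 9.84916449e-01,  1.73028053e-01, -1.38702570e-05, -9.39136143e-04]), 'force': array([0.31198367, 0.1317569 , 0.51854119]), 'torque': array([-0.0001713 , -0.02308311, -0.05167189]), 'opening': 0.9977770710039388} 18.8
scene [1028.12522486  514.84510227 1102.27943478] [ 0.34437417  0.88989143 -0.27942378 -0.10687389] [[402.60434533   0.         256.39837058]
 [  0.         402.60434533 188.27850389]
 [  0.           0.           1.        ]]
scene fresh1_mid [([621.0, -6.0, 60.0], 0.65), ([439.0, 253.0, 51.0], 0.18)]
scene done1_mid [([629.0, -46.0, 116.0], 0.49)]
scene shaker [([630.0, 56.0, 55.0], 0.89)]
s
[... 638 characters left out ...]
   1.        ]]
top fresh1_mid []
top done1_mid [([442.0, -118.0, 48.0], 0.72), ([607.0, -56.0, 135.0], 0.5)]
top shaker [([612.0, 2.0, 58.0], 0.85)]
top pad_top [([614.0, -17.0, 59.0], 0.94), ([613.0, 1.0, 56.0], 0.55)]
top pin_grip [([599.0, -196.0, 67.0], 0.42)]
top hasp_tip [([626.0, 157.0, 83.0], 0.48)]
top hasp_hinge [([612.0, -2.0, 55.0], 0.66), ([458.0, -330.0, 7.0], 0.66), ([603.0, -57.0, 132.0], 0.58)]
top tray_in [([455.0, -327.0, 6.0], 0.85)]
top tipbox [([443.0, -116.0, 47.0], 0.7)]
top reagent [([645.0, 366.0, 86.0], 0.83)]
top sharps [([618.0, -414.0, 148.0], 0.72)]
[[-0.0, -0.971, -0.239, 68.504], [1.0, -0.0, 0.0, 0.481], [-0.0, -0.239, 0.971, -178.673], [0.0, 0.0, 0.0, 1.0]]
```

View pics/scene0.png

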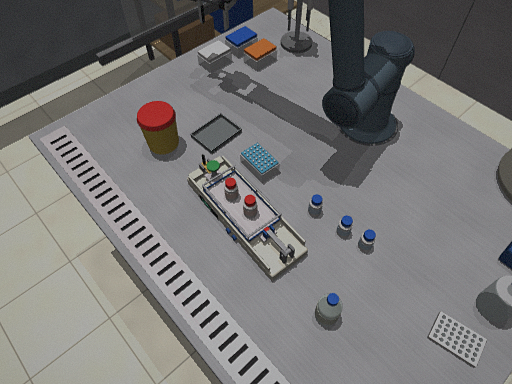

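View pics/top0.png

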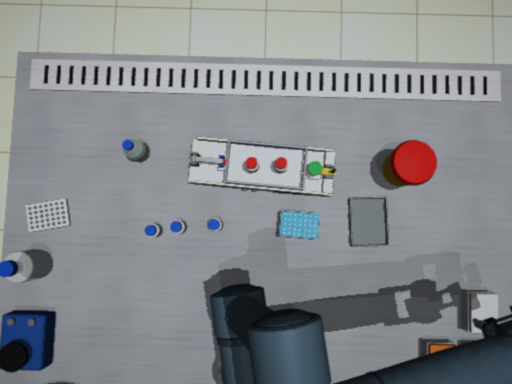

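Three fresh blue-capped bottles (top px (152,230), (177,226), (214,224)) and two red-capped ones (251,163), (281,163) are there. The pad is at (314,168), the pin near (330,171), the hasp from (194,159) to (222,161), and the tray at (368,221).

```bash
cat > h.py <<'E'
from plant import status, snapshot, ctrl, finder
import cv2, numpy as np
from scipy.spatial.transform import Rotation as R
def cam(name):
    s=status.observe(); d=snapshot(name)
    if name=="wrist":
        T=np.array(d["tool_from_camera"]); Rt=R.from_quat(s["ee_rot"]).as_matrix()
        d["C"]=Rt@T[:3,3]+s["eef_pos"]; d["R"]=Rt@T[:3,:3]
    else: d["C"]=np.array(d["xyz"]); d["R"]=R.from_quat(d["attitude"]).as_matrix()
    return d
def plane(d,u,v,z):
    r=d["R"]@np.linalg.inv(d["intrinsics"])@np.array([u,v,1.]); t=(z-d["C"][2])/r[2]; return (d["C"]+t*r)[:2]
def proj(d,p):
    q=d["intrinsics"]@d["R"].T@(np.array(p)-d["C"]); return q[:2]/q[2]
def blobs(d,col,amin=15):
    h=cv2.cvtColor(d["pixels"],cv2.COLOR_RGB2HSV)
    lo={"red":(0,150,90),"blue":(105,150,60),"green":(45,120,40)}[col]; hi={"red":(8,255,255),"blue":(125,255,255),"green":(85,255,255)}[col]
    m=cv2.inRange(h,lo,hi)
    if col=="red": m|=cv2.inRange(h,(172,150,90),(180,255,255))
    n,l,st,c=cv2.connectedComponentsWithStats(m)
    return [(c[i].round(1),int(st[i,4])) for i in range(1,n) if st[i,4]>=amin]
def st():
    s=status.observe(); print("t",round(s["clock"],2),"tcp",s["eef_pos"].round(1),"F",s["force"].round(1),"op",round(s["opening"]*94,1),"yaw",R.from_quat(s["ee_rot"]).as_matrix()[:2,:2].round(3).tolist())
    return s
def totool(dx,dy,dz=0):
    "world shift -> tool shift"
    return (R.from_quat(status.observe()["ee_rot"]).as_matrix().T@np.array([dx,dy,dz])).round(1)
E
python3 - <<'E'
from h import *
for c in ("top","scene"):
    d=cam(c)
    for col,z in (("red",75),("blue",70),("green",113)):
        for p,a in blobs(d,col): print(c,col,p,a,plane(d,*p,z if col!="red" else 128).round(1))
    if c=="top":
        cv2.imwrite("pics/top1.png",cv2.resize(d["pixels"][125:255,180:400,::-1],None,fx=3.6,fy=3.6,interpolation=cv2.INTER_CUBIC))
    st()
    r=finder.masks_of(c,"tray_in")
    if r:
        ys,xs=np.nonzero(r[0]["mask"]); b=cv2.minAreaRect(np.c_[xs,ys].astype(np.float32)); print([plane(d,*p,20).round(1).tolist() for p in cv2.boxPoints(b)])
    r=finder.masks_of(c,"shaker")
    if r:
        ys,xs=np.nonzero(r[0]["mask"]); b=cv2.minAreaRect(np.c_[xs,ys].astype(np.float32)); print([plane(d,*p,62).round(1).tolist() for p in cv2.boxPoints(b)],cv2.boxPoints(b))
E
```

```text
top red [414.5 161.7] 1466 [ 627.9 -434.2]
top red [250.9 162.5] 89 [612.7  30.4]
top red [280.6 162.6] 85 [614.8 -54.1]
top blue [127.3 144.5] 81 [665.8 405. ]
top blue [213.3 224.3] 84 [434.8 138.1]
top blue [175.5 226.4] 86 [425.4 249.3]
top blue [150.1 229.9] 85 [413.  323.7]
top blue [  6.  268.4] 190 [288.8 740.5]
top blue [ 26.3 336.1] 1498 [ 97.2 666.5]
top green [314.6 167.9] 144 [ 604.4 -152.6]
t 1.3 tcp [ 221.5 -611.1  205.4] F [-0.5 -0.8 -0. ] op 93.9 yaw [[0.94, 0.341], [0.341, -0.94]]
[[529.1, -264.1], [539.5, -382.8], [387.1, -392.6], [376.9, -275.0]]
[[552.7, 222.4], [699.8, 215.5], [671.6, -221.1], [525.4, -210.2]] [[187.00003 184.00002]
 [191.40164 135.58199]
 [336.02457 148.72954]
 [331.62296 197.14757]]
scene red [154.3 114.1] 767 [ 623.6 -446.9]
scene red [230.1 181.6] 75 [615.7 -58.8]
scene red [249.5 199.1] 77 [614.4  26.8]
scene blue [240.8  35.2] 294 [  63.4 -648.4]
scene blue [316.6 198.6] 71 [436.5 135. ]
scene blue [346.7 220. ] 80 [426.4 246.7]
scene blue [369.4 234.1] 84 [414.1 321.7]
scene blue [510.  249.9] 17 [161.2 620.2]
scene blue [332.7 298.5] 103 [635.9 377.4]
scene green [212.6 165.4] 105 [ 609.5 -152. ]
t 1.45 tcp [ 221.6 -611.1  205.5] F [0.1 0.3 0.2] op 94.3 yaw [[0.94, 0.341], [0.341, -0.94]]
[[544.7, -381.4], [361.0, -408.1], [387.6, -265.1], [561.9, -246.9]]
[[703.4, -218.8], [516.8, -251.1], [565.4, 240.1], [720.2, 241.7]] [[178.06339 178.66972]
 [216.98645 143.28511]
 [312.5068  248.3575 ]
 [273.58374 283.74213]]
```

View pics/top1.png

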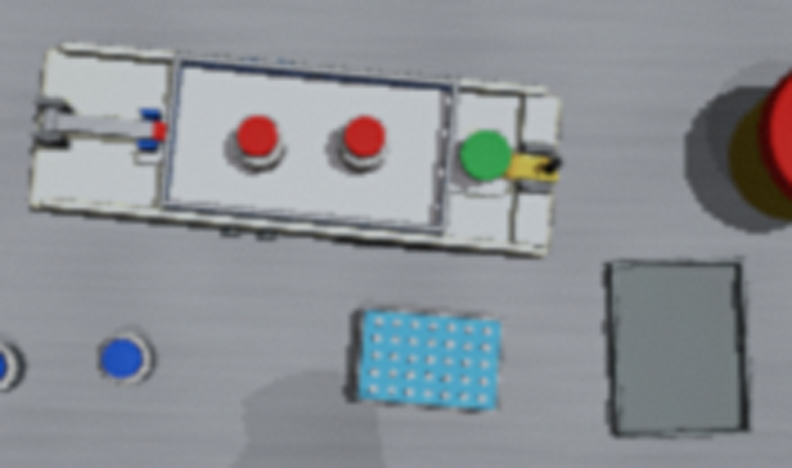

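The crop shows the shaker about 5° off world y. In crop pixels the hasp hinge is at (50,120), its red tip at (160,130), the pad at (486,155), the pin at (553,160), and the tray spans (610–745, 262–435).

```bash
python3 - <<'E'
from h import *
d=cam("top")
f=lambda x,y,z: plane(d,x/3.6+180,y/3.6+125,z).round(1)
print("hinge",f(50,120,79),"tip",f(166,131,79),"pin",f(553,160,106),"pad",f(486,155,113))
for p in ((48,45),(560,92),(545,255),(32,208)): print("case",f(*p,62))
for p in ((607,263),(740,262),(748,430),(613,435)): print("tray",f(*p,20))
print("tool shift to hover", totool(625-221.5,157-611.1*-1-0,0))
E
```

```text
hinge [628. 202.] tip [621.5 106.1] pin [ 602.4 -208.3] pad [ 604.  -153.7]
case [694.1 209.4]
case [ 666.  -219.8]
case [ 529.3 -209.4]
case [556.5 216.9]
tray [ 527.2 -268.5]
tray [ 531.3 -381.8]
tray [ 388.9 -389.4]
tray [ 381.5 -275.4]
tool shift to hover [ 641.1 -584.6   -0. ]
```

Emit:
carry_out:
  targets:
    - [[0.641,-0.585,-0.03],-66,0.06]
    - [[0.641,-0.585,-0.03],-66,0.06]
    - [[0.641,-0.585,-0.03],-66,0.06]
    - [[0.641,-0.585,-0.03],-66,0.06]
    - [[0.641,-0.585,-0.03],-66,0.06]
    - [[0.641,-0.585,-0.03],-66,0.06]
    - [[0.641,-0.585,-0.03],-66,0.06]
    - [[0.641,-0.585,-0.03],-66,0.06]
    - [[0.641,-0.585,-0.03],-66,0.06]
    - [[0.641,-0.585,-0.03],-66,0.06]
    - [[0.641,-0.585,-0.03],-66,0.06]
    - [[0.641,-0.585,-0.03],-66,0.06]

```text
clock: 2.8
eef_pos: [500.9, -78.1, 226.7]
ee_rot: [0.732, 0.682, 0.0, 0.0]
force: [0.3, -0.9, -0.0]
opening: 0.64
```

Emit:
carry_out:
  targets:
    - [[0.243,0.107,0.0],0,0.06]
    - [[0.243,0.107,0.0],0,0.06]
    - [[0.243,0.107,0.0],0,0.06]
    - [[0.243,0.107,0.0],0,0.06]
    - [[0.243,0.107,0.0],0,0.06]
    - [[0.243,0.107,0.0],0,0.06]
    - [[0.243,0.107,0.0],0,0.06]
    - [[0.243,0.107,0.0],0,0.06]

```text
clock: 3.6
eef_pos: [623.8, 153.8, 226.0]
ee_rot: [0.732, 0.681, -0.0, 0.0]
force: [-0.8, -0.8, 0.3]
opening: 0.638
```

```bash
python3 - <<'E'
from h import *
s=st(); d=cam("wrist"); im=d["pixels"].copy()
cv2.imwrite("pics/w1.png",im[:,:,::-1])
print(d["C"],[ (p,a,plane(d,*p,79).round(1)) for p,a in blobs(d,"red",40)])
print(proj(d,[628,202,79]),proj(d,[621.5,106,79]))
E
```

```text
t 3.6 tcp [623.8 153.8 226. ] F [-0.8 -0.8  0.3] op 60.0 yaw [[0.071, 0.997], [0.997, -0.071]]
[628.23497029 222.30545511 404.5928445 ] [(array([254.4, 221.9]), 126, array([623.4, 110.6])), (array([250.5, 332.7]), 225, array([609.7, -21.7]))]
[252.61698431 132.93121577] [252.92331524 226.23101886]
```

View pics/w1.png

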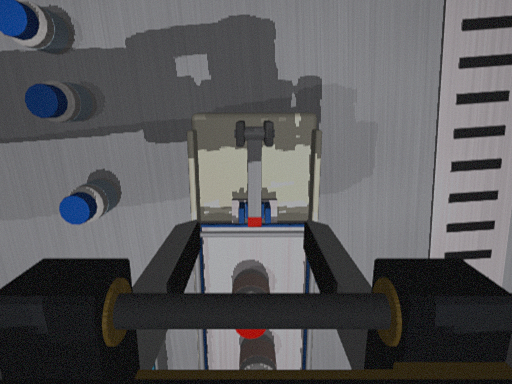

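The wrist view shows the hinge at (255,133) and the red hasp tip at (254,222), which matches the top view: hinge about (630,202), tip about (623.5,106). I'll descend and pinch 50 mm from the hinge.

Emit:
carry_out:
  targets:
    - [[-0.001,0.003,0.05],0,0.034]
    - [[-0.001,0.003,0.1],0,0.034]
    - [[-0.001,0.003,0.13],0,0.034]
    - [[-0.001,0.003,0.15],0,0.034]
    - [[-0.001,0.003,0.16],0,0.034]
    - [[-0.001,0.003,0.16],0,0.034]
    - [[-0.001,0.003,0.16],0,0.008]
    - [[-0.001,0.003,0.16],0,0.008]
    - [[-0.001,0.003,0.16],0,0.008]
    - [[-0.001,0.003,0.16],0,0.008]
    - [[-0.001,0.003,0.16],0,0.008]
  newtons: 6

```text
clock: 4.75
eef_pos: [626.5, 153.5, 67.6]
ee_rot: [0.732, 0.682, -0.001, -0.0]
force: [-5.6, -0.3, 5.5]
opening: 0.151
```

Emit:
carry_out:
  targets:
    - [[0.001,0,-0.008],0,0.008]
    - [[0.0025,0,-0.0155],0,0.008]
    - [[0.0055,0,-0.0225],0,0.008]
    - [[0.0095,0,-0.0295],0,0.008]
    - [[0.015,0,-0.035],0,0.008]
    - [[0.021,0,-0.04],0,0.008]
    - [[0.0275,0,-0.044],0,0.008]
    - [[0.035,0,-0.047],0,0.008]
    - [[0.0425,0,-0.0485],0,0.008]
    - [[0.0505,0,-0.049],0,0.008]
    - [[0.058,0,-0.048],0,0.008]
    - [[0.066,0,-0.046],0,0.008]

```text
clock: 5.95
eef_pos: [631.3, 220.4, 113.9]
ee_rot: [0.732, 0.682, -0.0, -0.001]
force: [-7.9, 0.3, 7.4]
opening: 0.107
```

Emit:
carry_out:
  targets:
    - [[0,0,0],0,0.04]
    - [[0,0,0],0,0.04]
    - [[0,0,0],0,0.04]
    - [[0,0,-0.05],0,0.04]
    - [[0,0,-0.1],0,0.04]
    - [[0,0,-0.14],0,0.04]
    - [[-0.05,0,-0.14],0,0.04]
    - [[-0.08,0,-0.14],0,0.04]

```text
clock: 6.75
eef_pos: [627.4, 137.8, 255.1]
ee_rot: [0.732, 0.682, 0.002, 0.002]
force: [0.7, 1.0, -1.1]
opening: 0.425
```

```bash
python3 - <<'E'
from h import *
s=st(); d=cam("wrist"); e=cam("scene")
cv2.imwrite("pics/w2.png",np.hstack([d["pixels"][40:340,150:400,::-1],cv2.resize(e["pixels"][140:290,170:320,::-1],(300,300),interpolation=cv2.INTER_CUBIC)]))
print([ (p,a,plane(d,*p,79).round(1)) for p,a in blobs(d,"red",20)])
E
```

```text
t 6.75 tcp [627.4 137.8 255.1] F [ 0.7  1.  -1.1] op 39.9 yaw [[0.071, 0.997], [0.997, -0.071]]
[(array([248.3, 113.8]), 79, array([629.5, 204.3])), (array([244.8, 286.6]), 332, array([610.6,   4.4])), (array([252.3, 361. ]), 476, array([ 612.1, -100.9]))]
```

View pics/w2.png

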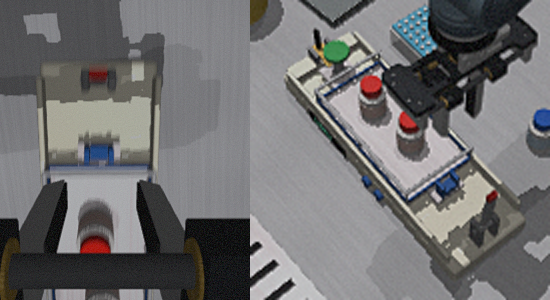

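Emit:
carry_out:
  targets:
    - [[0.025,0,0.05],0,0.0]
    - [[0.025,0,0.1],0,0.0]
    - [[0.025,0,0.11],0,0.0]
    - [[0.025,0,0.11],0,0.0]
    - [[0.045,0,0.11],0,0.0]
    - [[0.055,0,0.11],0,0.0]
    - [[0.065,0,0.11],0,0.0]
    - [[0.075,0,0.11],0,0.0]
    - [[0.078,0,0.11],0,0.0]
    - [[0.05,0,0.11],0,0.0]
    - [[0.03,0,0.08],0,0.0]
    - [[0.03,0,0.03],0,0.03]

```text
clock: 8.05
eef_pos: [625.6, 167.2, 218.6]
ee_rot: [0.733, 0.681, -0.004, -0.003]
force: [0.4, 0.6, -0.3]
opening: 0.058
```

Emit:
carry_out:
  targets:
    - [[-0.348,0,-0.008],0,0.04]
    - [[-0.348,0,-0.008],0,0.04]
    - [[-0.348,0,-0.008],0,0.04]
    - [[-0.348,0,-0.008],0,0.04]
    - [[-0.348,0,-0.008],0,0.04]
    - [[-0.348,0,-0.008],0,0.04]
    - [[-0.348,0,-0.008],0,0.04]
    - [[-0.348,0,-0.008],0,0.04]
    - [[-0.348,0,-0.008],0,0.04]
    - [[-0.348,0,-0.008],0,0.04]

```text
clock: 9.05
eef_pos: [603.6, -176.5, 230.2]
ee_rot: [0.731, 0.682, 0.0, -0.0]
force: [0.6, 0.8, 0.1]
opening: 0.425
```

```bash
python3 - <<'E'
from h import *
s=st(); d=cam("wrist"); e=cam("top")
cv2.imwrite("pics/w3.png",np.hstack([d["pixels"][:,:,::-1],cv2.resize(e["pixels"][125:210,180:250,::-1],(280,384),interpolation=cv2.INTER_CUBIC)]))
print([ (p,a,plane(d,*p,113).round(1)) for p,a in blobs(d,"green",20)])
print("top red",[ (p,a) for p,a in blobs(e,"red",4)])
print("pin proj",proj(d,[602.4,-208.3,106]))
print([(x["confidence"],x["point"]) for x in finder.boxes_of("wrist","pin_grip")])
E
```

```text
t 9.05 tcp [ 603.6 -176.5  230.2] F [0.6 0.8 0.1] op 40.0 yaw [[0.07, 0.998], [0.998, -0.07]]
[(array([252.1, 163.9]), 1524, array([ 605.5, -153.9]))]
top red [(array([414.3, 161.8]), 1485), (array([175.5, 152. ]), 18), (array([250.9, 162.5]), 89), (array([280.9, 162.6]), 89)]
pin proj [252.86563457 218.70453621]
[(0.66, [602.3, -204.8, 65.3])]
```

View pics/w3.png

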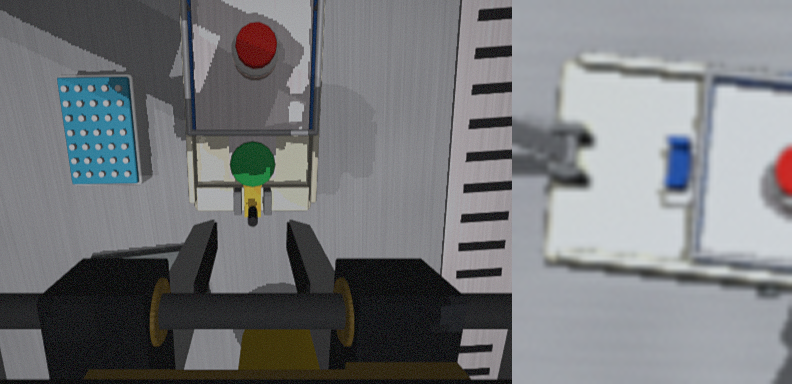

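Hasp is well open (leaning outward in the top crop). The pin shows at (252,216), as projected. I'll pinch it and pull.

Emit:
carry_out:
  targets:
    - [[-0.0305,0.001,0.04],0,0.04]
    - [[-0.0305,0.001,0.09],0,0.04]
    - [[-0.0305,0.001,0.13],0,0.04]
    - [[-0.0305,0.001,0.148],0,0.04]
    - [[-0.0305,0.001,0.148],0,0.04]
    - [[-0.0305,0.001,0.148],0,0.004]
    - [[-0.0305,0.001,0.148],0,0.004]
    - [[-0.0305,0.001,0.148],0,0.004]
    - [[-0.0305,0.001,0.148],0,0.004]
    - [[-0.0305,0.001,0.148],0,0.004]
    - [[-0.0305,0.001,0.148],0,0.004]
  newtons: 20

```text
clock: 10.3
eef_pos: [602.3, -208.4, 83.0]
ee_rot: [0.732, 0.682, -0.0, 0.0]
force: [-2.3, 0.5, 4.4]
opening: 0.099
```

Emit:
carry_out:
  targets:
    - [[-0.004,0,0],0,0.004]
    - [[-0.008,0,0],0,0.004]
    - [[-0.012,0,0],0,0.004]
    - [[-0.013,0,0],0,0.004]
    - [[-0.013,0,0],0,0.004]
    - [[-0.013,0,0],0,0.004]

```text
clock: 10.9
eef_pos: [601.5, -220.7, 82.8]
ee_rot: [0.732, 0.681, 0.0, -0.0]
force: [-3.3, 3.8, 6.8]
opening: 0.102
```

```bash
python3 - <<'E'
from h import *
s=st(); d=cam("scene"); e=cam("top")
print([ (p,a) for p,a in blobs(d,"red",20)],[ (p,a) for p,a in blobs(d,"green",20)])
print([ (p,a) for p,a in blobs(e,"red",20)],[ (p,a) for p,a in blobs(e,"green",20)])
E
```

```text
t 10.9 tcp [ 601.5 -220.7   82.8] F [-3.3  3.8  6.8] op 9.6 yaw [[0.071, 0.997], [0.997, -0.071]]
[(array([154.2, 114.8]), 810), (array([229.7, 177.8]), 78), (array([249.4, 195.1]), 79)] [(array([212.1, 161.5]), 107)]
[(array([414.3, 161.8]), 1485), (array([250.5, 161.3]), 91), (array([281. , 161.5]), 92)] [(array([314.5, 166.2]), 112)]
```

Emit:
carry_out:
  targets:
    - [[0.006,0,0],0,0.004]
    - [[0.013,0,0],0,0.004]
    - [[0.013,0,0],0,0.04]
    - [[0.013,0,0],0,0.04]
    - [[0.013,0,0],0,0.04]
    - [[0.013,0,-0.05],0,0.05]
    - [[0.013,0,-0.1],0,0.06]
    - [[0.013,0,-0.15],0,0.06]
    - [[0.033,0,-0.16],0,0.06]
    - [[0.073,0,-0.16],0,0.06]
    - [[0.073,0,-0.16],0,0.06]

```text
clock: 12.1
eef_pos: [606.8, -144.8, 242.1]
ee_rot: [0.731, 0.683, 0.001, -0.0]
force: [-0.7, 0.3, 0.3]
opening: 0.639
```

```bash
python3 - <<'E'
from h import *
s=st(); d=cam("scene"); e=cam("top"); w=cam("wrist")
for n,c,z in (("s",d,150),("t",e,150)):
    for p,a in blobs(c,"red",20): print(n,p,a,plane(c,*p,z).round(1))
    for p,a in blobs(c,"blue",20): print(n,"blue",p,a,plane(c,*p,70).round(1))
for col in ("red","green"): print("w",col,[(p,a,plane(w,*p,150 if col=="red" else 133).round(1)) for p,a in blobs(w,col,100)])
E
```

```text
t 12.1 tcp [ 606.8 -144.8  242.1] F [-0.7  0.3  0.3] op 60.0 yaw [[0.067, 0.998], [0.998, -0.067]]
s [153.6 114.8] 780 [ 636.3 -424.1]
s [229.5 177.5] 66 [616.7 -58.3]
s [249.4 195. ] 82 [614.7  27.2]
s blue [316.6 198.5] 73 [436.2 134.8]
s blue [346.8 220. ] 79 [426.2 246.9]
s blue [267.2 228.3] 46 [619.4 108.7]
s blue [379.3 231.3] 85 [385.6 335.3]
s blue [332.7 298.6] 104 [636.1 377.6]
t [414.3 161.8] 1481 [ 624.  -426.3]
t [250.5 161.3] 91 [612.7  30.6]
t [281.1 161.2] 88 [615.4 -54.9]
t blue [127.3 144.5] 81 [665.8 405. ]
t blue [220.5 160. ] 45 [626.6 124. ]
t blue [213.4 224.3] 83 [434.8 137.8]
t blue [175.5 226.4] 86 [425.4 249.3]
t blue [144.9 239.6] 87 [384.2 337.6]
t blue [  6.2 268.3] 193 [289.1 740. ]
t blue [ 26.4 336.3] 1522 [ 96.7 666.1]
t blue [484.5 364.5] 1047 [  56.9 -653.7]
w red [(array([255.4,  82.1]), 1290, array([615.3, -56.8]))]
w green [(array([251.5, 197.3]), 1548, array([ 605.4, -153.7]))]
```

Platform is up (both cameras agree with cap tops near 150 mm). One fresh bottle has been knocked to (385,336). Grasping the first red bottle at (615.5,-57).

Emit:
carry_out:
  targets:
    - [[0.05,0.0015,0],0,0.06]
    - [[0.0885,0.003,0],0,0.06]
    - [[0.0885,0.003,0.05],0,0.06]
    - [[0.0885,0.003,0.1],0,0.06]
    - [[0.0885,0.003,0.13],0,0.06]
    - [[0.0885,0.003,0.14],0,0.06]
    - [[0.0885,0.003,0.14],0,0.06]
    - [[0.0885,0.003,0.14],0,0.03]
    - [[0.0885,0.003,0.14],0,0.03]
    - [[0.0885,0.003,0.14],0,0.03]
    - [[0.0885,0.003,0.14],0,0.03]
    - [[0.0885,0.003,0.14],0,0.03]
  newtons: 15

```text
clock: 13.45
eef_pos: [616.7, -60.5, 103.2]
ee_rot: [0.732, 0.682, 0.001, 0.001]
force: [0.9, 0.3, 1.4]
opening: 0.442
```

Emit:
carry_out:
  targets:
    - [[0,0,-0.04],0,0.03]
    - [[0,0,-0.09],0,0.03]
    - [[-0.2755,-0.1105,-0.1],83,0.03]
    - [[-0.2755,-0.1105,-0.1],83,0.03]
    - [[-0.2755,-0.1105,-0.1],83,0.03]
    - [[-0.2755,-0.1105,-0.1],83,0.03]
    - [[-0.2755,-0.1105,-0.1],83,0.03]
    - [[-0.2755,-0.1105,-0.1],83,0.03]
    - [[-0.2755,-0.1105,-0.1],83,0.03]
    - [[-0.2755,-0.1105,-0.1],83,0.03]
    - [[-0.2755,-0.1105,-0.1],83,0.03]
    - [[-0.2755,-0.1105,-0.1],83,0.03]

```text
clock: 14.65
eef_pos: [485.7, -327.1, 201.8]
ee_rot: [1.0, 0.023, -0.0, -0.0]
force: [0.1, 0.2, -1.1]
opening: 0.444
```

```bash
python3 - <<'E'
from h import *
s=st(); w=cam("wrist"); e=cam("top"); print(totool(487-s["eef_pos"][0],-327.5-s["eef_pos"][1]))
cv2.imwrite("pics/w4.png",np.hstack([w["pixels"][:,:,::-1],cv2.resize(e["pixels"][125:255,180:400,::-1],(280,165))[:, :] if 0 else np.zeros((384,1,3),np.uint8)]))
E
```

```text
t 14.65 tcp [ 485.7 -327.1  201.8] F [ 0.1  0.2 -1.1] op 41.8 yaw [[0.999, 0.046], [0.046, -0.999]]
[ 1.3  0.5 -0. ]
```

View pics/w4.png

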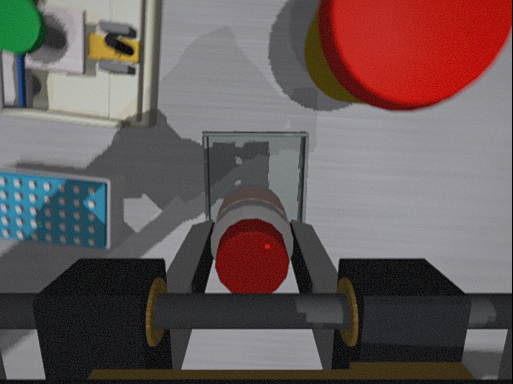

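Bottle is upright in the jaws and centred across the tray (columns 207–305). Lowering it.

Emit:
carry_out:
  targets:
    - [[0.001,0,0.05],0,0.03]
    - [[0.001,0,0.1],0,0.03]
    - [[0.001,0,0.14],0,0.03]
    - [[0.001,0,0.16],0,0.03]
    - [[0.001,0,0.171],0,0.03]
    - [[0.001,0,0.171],0,0.03]
    - [[0.001,0,0.171],0,0.06]
    - [[0.001,0,0.171],0,0.06]
    - [[0.001,0,0.171],0,0.06]
    - [[0.001,0,0.12],0,0.06]
    - [[0.001,0,0.07],0,0.06]
    - [[0.001,0,0.0],0,0.06]

```text
clock: 15.95
eef_pos: [486.9, -327.1, 183.3]
ee_rot: [1.0, 0.026, 0.0, 0.0]
force: [0.8, -0.2, 0.8]
opening: 0.64
```

Emit:
carry_out:
  targets:
    - [[0,0,-0.04],0,0.06]
    - [[0.145,-0.349,-0.055],-83,0.06]
    - [[0.145,-0.349,-0.055],-83,0.06]
    - [[0.145,-0.349,-0.055],-83,0.06]
    - [[0.145,-0.349,-0.055],-83,0.06]
    - [[0.145,-0.349,-0.055],-83,0.06]
    - [[0.145,-0.349,-0.055],-83,0.06]
    - [[0.145,-0.349,-0.055],-83,0.06]
    - [[0.145,-0.349,-0.055],-83,0.06]
    - [[0.145,-0.349,-0.055],-83,0.06]
    - [[0.145,-0.349,-0.055],-83,0.06]
    - [[0.145,-0.349,-0.055],-83,0.06]

```text
clock: 17.15
eef_pos: [614.2, 29.1, 236.7]
ee_rot: [0.732, 0.682, 0.0, 0.0]
force: [-0.0, 0.7, 0.6]
opening: 0.641
```

```bash
python3 - <<'E'
from h import *
s=st(); w=cam("wrist"); e=cam("top")
for p,a in blobs(w,"red",200):
    q=plane(w,*p,150); print(p,a,q, totool(q[0]-s["eef_pos"][0],q[1]-s["eef_pos"][1]))
for p,a in blobs(e,"red",30): print("t",p,a,plane(e,*p,76).round(1))
E
```

```text
t 17.15 tcp [614.2  29.1 236.7] F [-0.   0.7  0.6] op 60.2 yaw [[0.07, 0.998], [0.998, -0.07]]
[250.7 199.2] 1068 [613.15495497  26.85356337] [-2.4 -0.9 -0. ]
t [414.4 161.7] 1474 [ 636.4 -451.4]
t [371.  209.7] 89 [ 490.6 -324.3]
```

Emit:
carry_out:
  targets:
    - [[-0.002,-0.001,0.05],0,0.06]
    - [[-0.002,-0.001,0.1],0,0.06]
    - [[-0.002,-0.001,0.125],0,0.06]
    - [[-0.002,-0.001,0.134],0,0.06]
    - [[-0.002,-0.001,0.134],0,0.06]
    - [[-0.002,-0.001,0.134],0,0.03]
    - [[-0.002,-0.001,0.134],0,0.03]
    - [[-0.002,-0.001,0.134],0,0.03]
    - [[-0.002,-0.001,0.134],0,0.03]
    - [[-0.002,-0.001,0.134],0,0.03]
    - [[-0.002,-0.001,0.08],0,0.03]
    - [[-0.002,-0.001,0.03],0,0.03]

```text
clock: 18.45
eef_pos: [611.0, 27.1, 201.0]
ee_rot: [0.732, 0.682, -0.002, -0.002]
force: [1.1, 0.8, 0.1]
opening: 0.444
```

Emit:
carry_out:
  targets:
    - [[-0.37,-0.1635,0],83,0.03]
    - [[-0.37,-0.1635,0],83,0.03]
    - [[-0.37,-0.1635,0],83,0.03]
    - [[-0.37,-0.1635,0],83,0.03]
    - [[-0.37,-0.1635,0],83,0.03]
    - [[-0.37,-0.1635,0],83,0.03]
    - [[-0.37,-0.1635,0],83,0.03]
    - [[-0.37,-0.1635,0],83,0.03]
    - [[-0.37,-0.1635,0],83,0.03]
    - [[-0.37,-0.1635,0],83,0.03]
    - [[-0.37,-0.1635,0],83,0.03]
    - [[-0.37,-0.1635,0],83,0.03]

```text
clock: 19.65
eef_pos: [423.4, -330.2, 201.9]
ee_rot: [1.0, 0.027, -0.0, -0.0]
force: [0.2, -0.1, -0.5]
opening: 0.446
```

Emit:
carry_out:
  targets:
    - [[0,0,0.05],0,0.03]
    - [[0,0,0.1],0,0.03]
    - [[0,0,0.14],0,0.03]
    - [[0,0,0.16],0,0.03]
    - [[0,0,0.171],0,0.03]
    - [[0,0,0.172],0,0.03]
    - [[0,0,0.172],0,0.06]
    - [[0,0,0.172],0,0.06]
    - [[0,0,0.172],0,0.06]
    - [[0,0,0.12],0,0.06]
    - [[0,0,0.07],0,0.06]
    - [[0,0,0.02],0,0.06]

```text
clock: 20.85
eef_pos: [423.5, -330.5, 182.6]
ee_rot: [1.0, 0.026, 0.0, 0.0]
force: [0.5, -0.8, 0.2]
opening: 0.64
```

```bash
python3 - <<'E'
from h import *
s=st(); e=cam("top"); d=cam("scene")
for n,c in (("t",e),("s",d)):
    for col in ("red","blue"):
        for p,a in blobs(c,col,30): print(n,col,p,a,plane(c,*p,70).round(1))
E
```

```text
t 20.85 tcp [ 423.5 -330.5  182.6] F [ 0.5 -0.8  0.2] op 60.2 yaw [[0.999, 0.051], [0.051, -0.999]]
t red [414.4 161.8] 1480 [ 637.1 -453.5]
t red [371.1 209.7] 91 [ 490.9 -326. ]
t blue [127.4 144.5] 80 [665.8 404.7]
t blue [220.4 159.8] 42 [627.2 124.3]
t blue [213.4 224.3] 83 [434.8 137.8]
t blue [175.5 226.4] 86 [425.4 249.3]
t blue [144.9 239.6] 87 [384.2 337.6]
t blue [  6.1 268.4] 191 [288.8 740.2]
t blue [ 26.3 336.2] 1516 [ 97.  666.4]
t blue [484.6 364.5] 1043 [  56.9 -654. ]
s red [154.2 114.2] 775 [ 600.1 -504. ]
s red [222.2 115.2] 31 [ 423.3 -335.8]
s red [208.1 124.9] 49 [ 490.  -332.5]
s blue [240.8  35.9] 259 [  66.6 -644.7]
s blue [316.6 198.6] 71 [436.5 135. ]
s blue [346.7 220. ] 78 [426.4 246.7]
s blue [267.4 228.2] 45 [618.8 108.9]
s blue [379.3 231.3] 82 [385.6 335.3]
s blue [332.7 298.5] 103 [635.9 377.4]
```

Emit:
carry_out:
  targets:
    - [[0.036,-0.466,-0.017],-83,0.06]
    - [[0.036,-0.466,-0.017],-83,0.06]
    - [[0.036,-0.466,-0.017],-83,0.06]
    - [[0.036,-0.466,-0.017],-83,0.06]
    - [[0.036,-0.466,-0.017],-83,0.06]
    - [[0.036,-0.466,-0.017],-83,0.06]
    - [[0.036,-0.466,-0.017],-83,0.06]
    - [[0.036,-0.466,-0.017],-83,0.06]
    - [[0.036,-0.466,-0.017],-83,0.06]
    - [[0.036,-0.466,-0.017],-83,0.06]
    - [[0.036,-0.466,-0.017],-83,0.06]
    - [[0.036,-0.466,-0.017],-83,0.06]

```text
clock: 22.15
eef_pos: [435.6, 136.4, 197.1]
ee_rot: [0.732, 0.681, -0.0, 0.0]
force: [0.3, -0.1, 0.3]
opening: 0.643
```

```bash
python3 - <<'E'
from h import *
s=st(); w=cam("wrist")
for p,a in blobs(w,"blue",200):
    q=plane(w,*p,70); print(p,a,q.round(1), totool(q[0]-s["eef_pos"][0],q[1]-s["eef_pos"][1]))
E
```

```text
t 22.15 tcp [435.6 136.4 197.1] F [ 0.3 -0.1  0.3] op 60.4 yaw [[0.072, 0.997], [0.997, -0.072]]
[231.   62.8] 1132 [425.5 247.4] [110.  -18.2  -0. ]
[251.3 186.9] 874 [435.1 135.4] [-1.  -0.4  0. ]
[465.  194.8] 364 [639.1 112.7] [ -8.7 204.7  -0. ]
[450.2 211.9] 325 [626.1  96.5] [-25.9 193.    0. ]
```

Emit:
carry_out:
  targets:
    - [[-0.001,0,0.05],0,0.06]
    - [[-0.001,0,0.1],0,0.06]
    - [[-0.001,0,0.15],0,0.06]
    - [[-0.001,0,0.172],0,0.06]
    - [[-0.001,0,0.172],0,0.06]
    - [[-0.001,0,0.172],0,0.03]
    - [[-0.001,0,0.172],0,0.03]
    - [[-0.001,0,0.172],0,0.03]
    - [[-0.001,0,0.172],0,0.03]
    - [[-0.001,0,0.12],0,0.03]
    - [[-0.001,0,0.07],0,0.03]
    - [[-0.001,0,0.0],0,0.03]

```text
clock: 23.4
eef_pos: [435.1, 135.7, 177.1]
ee_rot: [0.732, 0.682, 0.0, -0.0]
force: [1.2, -0.5, -1.5]
opening: 0.442
```

Emit:
carry_out:
  targets:
    - [[-0.1885,0.1905,0],0,0.03]
    - [[-0.1885,0.1905,0],0,0.03]
    - [[-0.1885,0.1905,0],0,0.03]
    - [[-0.1885,0.1905,0],0,0.03]
    - [[-0.1885,0.1905,0],0,0.03]
    - [[-0.1885,0.1905,0],0,0.03]
    - [[-0.1885,0.1905,0],0,0.03]
    - [[-0.1885,0.1905,0],0,0.03]
    - [[-0.1885,0.1905,0.045],0,0.03]
    - [[-0.1885,0.1905,0.08],0,0.03]
    - [[-0.1885,0.1905,0.08],0,0.03]

```text
clock: 24.5
eef_pos: [610.1, -64.0, 92.7]
ee_rot: [0.731, 0.682, -0.001, -0.002]
force: [-2.7, 0.0, 3.0]
opening: 0.446
```

Emit:
carry_out:
  targets:
    - [[0,0,-0.006],0,0.03]
    - [[0,0,-0.009],0,0.03]
    - [[0,0,-0.009],0,0.03]
    - [[0,0,-0.009],0,0.06]
    - [[0,0,-0.009],0,0.06]
    - [[0,0,-0.009],0,0.06]
    - [[0,0,-0.05],0,0.06]
    - [[0,0,-0.1],0,0.06]

```text
clock: 25.3
eef_pos: [610.2, -65.4, 193.2]
ee_rot: [0.732, 0.681, -0.002, -0.003]
force: [0.2, -0.7, -0.1]
opening: 0.641
```

```bash
python3 - <<'E'
from h import *
s=st(); w=cam("wrist"); e=cam("top")
for p,a in blobs(w,"blue",200): print(p,a,plane(w,*p,148).round(1))
for p,a in blobs(w,"green",100): print("g",p,a,plane(w,*p,132).round(1))
for p,a in blobs(e,"blue",30): print(p,a,plane(e,*p,70).round(1))
cv2.imwrite("pics/w5.png",w["pixels"][:,:,::-1])
E
```

```text
t 25.3 tcp [610.2 -65.4 193.2] F [ 0.2 -0.7 -0.1] op 60.2 yaw [[0.071, 0.997], [0.997, -0.071]]
[256.3 213.7] 1537 [612.9 -67.5]
g [254.3 333.7] 170 [ 603.8 -177.5]
[127.4 144.5] 80 [665.8 404.7]
[220.4 159.8] 43 [627.2 124.3]
[175.5 226.4] 86 [425.4 249.3]
[144.9 239.6] 88 [384.2 337.6]
[  6.1 268.4] 191 [288.8 740.2]
[ 26.3 336.2] 1515 [ 97.  666.4]
[484.6 364.4] 1042 [  57.1 -654. ]
```

View pics/w5.png

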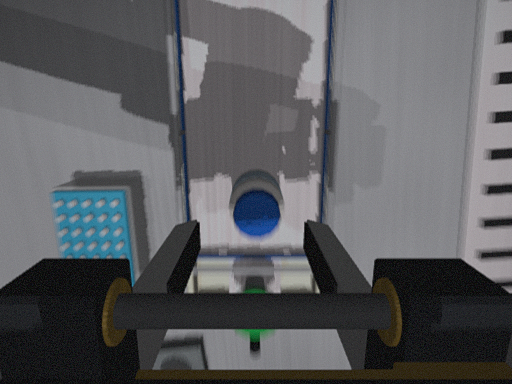

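Bottle stands upright inside the rails, cap at (256,213). On to the second fresh bottle.

Emit:
carry_out:
  targets:
    - [[0.299,-0.206,-0.01],0,0.06]
    - [[0.299,-0.206,-0.01],0,0.06]
    - [[0.299,-0.206,-0.01],0,0.06]
    - [[0.299,-0.206,-0.01],0,0.06]
    - [[0.299,-0.206,-0.01],0,0.06]
    - [[0.299,-0.206,-0.01],0,0.06]
    - [[0.299,-0.206,-0.01],0,0.06]
    - [[0.299,-0.206,-0.01],0,0.06]
    - [[0.299,-0.206,-0.01],0,0.06]
    - [[0.299,-0.206,-0.01],0,0.06]

```text
clock: 26.4
eef_pos: [428.6, 246.3, 205.1]
ee_rot: [0.732, 0.681, -0.0, 0.0]
force: [0.8, -0.8, -0.3]
opening: 0.64
```

```bash
python3 - <<'E'
from h import *
s=st(); w=cam("wrist")
for p,a in blobs(w,"blue",200):
    q=plane(w,*p,70); print(p,a,q.round(1), totool(q[0]-s["eef_pos"][0],q[1]-s["eef_pos"][1]))
E
```

```text
t 26.4 tcp [428.6 246.3 205.1] F [ 0.8 -0.8 -0.3] op 60.1 yaw [[0.071, 0.997], [0.997, -0.071]]
[196.   91.9] 1007 [384.  335.8] [ 86.1 -51.   -0. ]
[248.5 183.4] 834 [425.5 247.1] [ 0.6 -3.1 -0. ]
```

Emit:
carry_out:
  targets:
    - [[0.001,-0.003,0.05],0,0.06]
    - [[0.001,-0.003,0.1],0,0.06]
    - [[0.001,-0.003,0.15],0,0.06]
    - [[0.001,-0.003,0.18],0,0.06]
    - [[0.001,-0.003,0.18],0,0.06]
    - [[0.001,-0.003,0.18],0,0.03]
    - [[0.001,-0.003,0.18],0,0.03]
    - [[0.001,-0.003,0.18],0,0.03]
    - [[0.001,-0.003,0.18],0,0.03]
    - [[0.001,-0.003,0.13],0,0.03]
    - [[0.001,-0.003,0.08],0,0.03]
    - [[0.001,-0.003,0.03],0,0.03]

```text
clock: 27.65
eef_pos: [424.6, 248.1, 177.3]
ee_rot: [0.732, 0.682, 0.0, -0.0]
force: [0.5, -0.6, -0.5]
opening: 0.446
```

Emit:
carry_out:
  targets:
    - [[-0.2445,0.208,-0.01],0,0.03]
    - [[-0.2445,0.208,-0.01],0,0.03]
    - [[-0.2445,0.208,-0.01],0,0.03]
    - [[-0.2445,0.208,-0.01],0,0.03]
    - [[-0.2445,0.208,-0.01],0,0.03]
    - [[-0.2445,0.208,-0.01],0,0.03]
    - [[-0.2445,0.208,-0.01],0,0.03]
    - [[-0.2445,0.208,-0.01],0,0.03]
    - [[-0.2445,0.208,-0.01],0,0.03]
    - [[-0.2445,0.208,0.035],0,0.03]
    - [[-0.2445,0.208,0.06],0,0.03]
    - [[-0.2445,0.208,0.072],0,0.03]

```text
clock: 28.85
eef_pos: [612.5, -8.5, 100.8]
ee_rot: [0.731, 0.682, -0.002, -0.002]
force: [-3.1, 1.0, 4.2]
opening: 0.445
```

Emit:
carry_out:
  targets:
    - [[0,0,0],0,0.03]
    - [[0,0,0],0,0.03]

```text
clock: 29.05
eef_pos: [615.9, -9.9, 104.7]
ee_rot: [0.731, 0.682, 0.001, 0.001]
force: [0.0, -0.0, -0.5]
opening: 0.445
```

Emit:
carry_out:
  targets:
    - [[0,0,0.003],0,0.03]
    - [[0,0,0.004],0,0.03]
    - [[0,0,0.004],0,0.06]
    - [[0,0,0.004],0,0.06]
    - [[0,0,0.004],0,0.06]
    - [[0,0,-0.04],0,0.06]
    - [[0,0,-0.09],0,0.06]
    - [[0,0,-0.1],0,0.06]

```text
clock: 29.85
eef_pos: [618.6, -11.2, 210.2]
ee_rot: [0.732, 0.682, 0.003, 0.004]
force: [-0.1, -0.3, 1.0]
opening: 0.64
```

```bash
python3 - <<'E'
from h import *
s=st(); w=cam("wrist"); e=cam("top")
for p,a in blobs(w,"blue",200): print(p,a,plane(w,*p,146).round(1))
for p,a in blobs(e,"blue",30): print(p,a,plane(e,*p,70).round(1))
print(totool(384.8-s["eef_pos"][0],336-s["eef_pos"][1]))
E
```

```text
t 29.85 tcp [618.6 -11.2 210.2] F [-0.1 -0.3  1. ] op 60.2 yaw [[0.071, 0.997], [0.997, -0.071]]
[245.1  35.4] 437 [623.1 107.6]
[178.9 113.8] 237 [571.9  59.4]
[312.2 120.3] 304 [667.2  48. ]
[247.9 206. ] 1353 [616.  -12.9]
[248.5 271.9] 1183 [612.4 -68.2]
[127.3 144.5] 81 [665.8 405. ]
[220.4 159.9] 37 [626.9 124.3]
[287.  163.2] 33 [622.4 -74.6]
[144.9 239.6] 87 [384.2 337.6]
[  6.1 268.4] 193 [288.8 740.2]
[ 26.3 336.2] 1512 [ 97.  666.4]
[484.7 364.4] 1038 [  57.2 -654.3]
[ 329.7 -257.9   -1.6]
```

Emit:
carry_out:
  targets:
    - [[0.3295,-0.255,0],0,0.06]
    - [[0.3295,-0.255,0],0,0.06]
    - [[0.3295,-0.255,0],0,0.06]
    - [[0.3295,-0.255,0],0,0.06]
    - [[0.3295,-0.255,0],0,0.06]
    - [[0.3295,-0.255,0],0,0.06]
    - [[0.3295,-0.255,0],0,0.06]
    - [[0.3295,-0.255,0],0,0.06]
    - [[0.3295,-0.255,0],0,0.06]
    - [[0.3295,-0.255,0],0,0.06]
    - [[0.3295,-0.255,0],0,0.06]
    - [[0.3295,-0.255,0],0,0.06]

```text
clock: 31.15
eef_pos: [384.5, 335.2, 202.1]
ee_rot: [0.732, 0.681, -0.001, -0.0]
force: [0.8, -0.4, -0.0]
opening: 0.64
```

```bash
python3 - <<'E'
from h import *
s=st(); w=cam("wrist")
for p,a in blobs(w,"blue",200):
    q=plane(w,*p,70); print(p,a,q.round(1), totool(q[0]-s["eef_pos"][0],q[1]-s["eef_pos"][1]))
E
```

```text
t 31.15 tcp [384.5 335.2 202.1] F [ 0.8 -0.4 -0. ] op 60.2 yaw [[0.073, 0.997], [0.997, -0.073]]
[251.5 184.3] 840 [384.1 335.5] [ 0.3 -0.4  0. ]
```

Emit:
carry_out:
  targets:
    - [[0,0,0.05],0,0.06]
    - [[0,0,0.1],0,0.06]
    - [[0,0,0.15],0,0.06]
    - [[0,0,0.177],0,0.06]
    - [[0,0,0.177],0,0.06]
    - [[0,0,0.177],0,0.03]
    - [[0,0,0.177],0,0.03]
    - [[0,0,0.177],0,0.03]
    - [[0,0,0.177],0,0.03]
    - [[0,0,0.13],0,0.03]
    - [[0,0,0.08],0,0.03]
    - [[0,0,0.03],0,0.03]

```text
clock: 32.4
eef_pos: [383.7, 336.0, 175.0]
ee_rot: [0.732, 0.682, -0.0, -0.0]
force: [1.0, 1.0, -0.5]
opening: 0.448
```

Emit:
carry_out:
  targets:
    - [[-0.2745,0.255,-0.01],0,0.03]
    - [[-0.2745,0.255,-0.01],0,0.03]
    - [[-0.2745,0.255,-0.01],0,0.03]
    - [[-0.2745,0.255,-0.01],0,0.03]
    - [[-0.2745,0.255,-0.01],0,0.03]
    - [[-0.2745,0.255,-0.01],0,0.03]
    - [[-0.2745,0.255,-0.01],0,0.03]
    - [[-0.2745,0.255,-0.01],0,0.03]
    - [[-0.2745,0.255,-0.01],0,0.03]
    - [[-0.2745,0.255,-0.01],0,0.03]
    - [[-0.2745,0.255,-0.01],0,0.03]
    - [[-0.2745,0.255,-0.01],0,0.03]

```text
clock: 33.6
eef_pos: [618.4, 45.7, 183.2]
ee_rot: [0.731, 0.682, -0.0, -0.0]
force: [0.1, 0.2, -1.0]
opening: 0.44
```

```bash
python3 - <<'E'
from h import *
st(); e=cam("top"); w=cam("wrist")
for p,a in blobs(w,"blue",200): print(p,a)
E
```

```text
t 33.6 tcp [618.4  45.7 183.2] F [ 0.1  0.2 -1. ] op 41.3 yaw [[0.069, 0.998], [0.998, -0.069]]
[252. 104.] 436
[182.9 182.5] 246
[321.5 183.5] 250
[252.4 266.9] 3316
[254.8 356. ] 1298
```

Emit:
carry_out:
  targets:
    - [[0,0,0.04],0,0.03]
    - [[0,0,0.07],0,0.03]
    - [[0,0,0.081],0,0.03]
    - [[0,0,0.082],0,0.03]
    - [[0,0,0.082],0,0.03]
    - [[0,0,0.082],0,0.06]
    - [[0,0,0.082],0,0.06]
    - [[0,0,0.082],0,0.06]
    - [[0,0,0.04],0,0.06]
    - [[0,0,-0.01],0,0.06]
    - [[0,0,-0.05],0,0.06]
    - [[0,0,-0.05],0,0.06]

```text
clock: 34.9
eef_pos: [623.0, 44.0, 241.7]
ee_rot: [0.732, 0.682, 0.005, 0.005]
force: [0.4, -0.0, 0.1]
opening: 0.639
```

```bash
python3 - <<'E'
from h import *
s=st(); w=cam("wrist"); e=cam("top"); d=cam("scene")
for p,a in blobs(w,"blue",200): print(p,a,plane(w,*p,146).round(1))
for col in ("red","blue"):
  for p,a in blobs(e,col,30): print("t",p,a,plane(e,*p,70).round(1))
cv2.imwrite("pics/w6.png",np.hstack([cv2.resize(w["pixels"][:,:,::-1],(400,300)),cv2.resize(d["pixels"][90:290,150:400,::-1],(375,300),interpolation=cv2.INTER_CUBIC)]))
E
```

```text
t 34.9 tcp [623.   44.  241.7] F [ 0.4 -0.   0.1] op 60.1 yaw [[0.071, 0.997], [0.997, -0.071]]
[244.4 104.1] 262 [623.7 118.6]
[246.5 195.3] 1048 [619.7  42.9]
[246.9 254.4] 950 [615.9 -11.9]
t [414.4 161.7] 1477 [ 637.4 -453.5]
t [371.  209.7] 89 [ 490.9 -325.7]
t [372.  232.1] 88 [ 425.1 -329.2]
t [127.3 144.5] 81 [665.8 405. ]
t [264.7 160.8] 95 [627.8  -8. ]
t [284.1 162.6] 92 [624.  -65.9]
t [  6.1 268.4] 193 [288.8 740.2]
t [ 26.3 336.2] 1511 [ 97.  666.4]
t [484.7 364.4] 1037 [  57.2 -654.3]
```

View pics/w6.png

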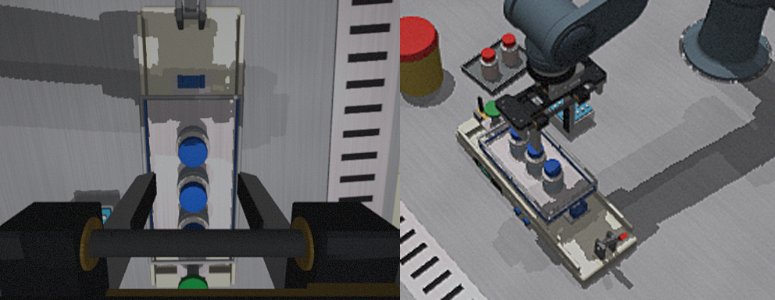

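All three fresh bottles stand in a row inside the rails, and both red ones stand in the tray. Next the pad.

Emit:
carry_out:
  targets:
    - [[-0.199,0.0005,0],0,0.0]
    - [[-0.199,0.0005,0],0,0.0]
    - [[-0.199,0.0005,0],0,0.0]
    - [[-0.199,0.0005,0],0,0.0]
    - [[-0.199,0.0005,0],0,0.0]
    - [[-0.199,0.0005,0],0,0.0]
    - [[-0.199,0.0005,0],0,0.0]
    - [[-0.199,0.0005,0.05],0,0.0]
    - [[-0.199,0.0005,0.09],0,0.0]
    - [[-0.199,0.0005,0.09],0,0.0]
    - [[-0.199,0.0005,0.09],0,0.0]

```text
clock: 36.15
eef_pos: [605.5, -152.8, 143.2]
ee_rot: [0.731, 0.682, -0.0, -0.001]
force: [-0.3, -0.4, -0.1]
opening: 0.007
```

Emit:
carry_out:
  targets:
    - [[0,0,0.008],0,0]
    - [[0,0,0.012],0,0]
    - [[0,0,0.016],0,0]
    - [[0,0,0.02],0,0]
    - [[0,0,0.023],0,0]
    - [[0,0,0.026],0,0]
    - [[0,0,0.029],0,0]
    - [[0,0,0.031],0,0]
    - [[0,0,0.031],0,0]

```text
clock: 37.05
eef_pos: [606.6, -154.5, 114.2]
ee_rot: [0.732, 0.681, 0.001, 0.001]
force: [-0.7, 1.5, 7.2]
opening: 0.004
```

Emit:
carry_out:
  targets:
    - [[0,0,0.002],0,0]
    - [[0,0,0.003],0,0]
    - [[0,0,0.004],0,0]
    - [[0,0,0.004],0,0]

```text
clock: 37.45
eef_pos: [606.6, -154.5, 110.5]
ee_rot: [0.732, 0.682, 0.001, 0.001]
force: [-2.6, 2.1, 8.4]
opening: 0.006
```

Emit:
carry_out:
  targets:
    - [[0,0,0.001],0,0]
    - [[0,0,0.002],0,0]
    - [[0,0,0.002],0,0]

```text
clock: 37.75
eef_pos: [606.6, -154.5, 109.1]
ee_rot: [0.732, 0.682, 0.001, 0.001]
force: [-3.3, 1.9, 12.1]
opening: 0.003
```

Force is rising toward the stop, so I'll let go and check.

Emit:
carry_out:
  targets:
    - [[0,0,-0.004],0,0]
    - [[0,0,-0.008],0,0]
    - [[0,0,-0.03],0,0]
    - [[0,0,-0.08],0,0]
    - [[0,0,-0.13],0,0.03]
    - [[0.02,0,-0.13],0,0.03]
    - [[0.02,0,-0.13],0,0.03]
    - [[0.02,0,-0.13],0,0.03]

```text
clock: 38.55
eef_pos: [606.1, -134.1, 234.7]
ee_rot: [0.732, 0.682, -0.001, -0.001]
force: [-1.0, 0.3, -0.0]
opening: 0.301
```

```bash
python3 - <<'E'
from h import *
s=st(); w=cam("wrist"); e=cam("top"); d=cam("scene")
print([(p,a) for p,a in blobs(d,"green",20)],[(p,a) for p,a in blobs(e,"green",20)],"down was s(212.6,165.4) t(314.6,167.9); up s(212.1,161.5) t(314.5,166.2)")
g=[b for b in blobs(w,"green",300)][0]; print(g, "area now", g[1], [plane(w,*g[0],z).round(1) for z in (113,135)])
print([(p,a) for p,a in blobs(d,"blue",20)])
print(totool(633-s["eef_pos"][0],208-s["eef_pos"][1]))
h=np.uint8(cv2.cvtColor(d["pixels"],cv2.COLOR_RGB2HSV)); print([ (p,a) for p,a in blobs(d,"red",4)],[ (p,a,plane(e,*p,150).round(1)) for p,a in blobs(e,"red",4)])
E
```

```text
t 38.55 tcp [ 606.1 -134.1  234.7] F [-1.   0.3 -0. ] op 28.3 yaw [[0.07, 0.998], [0.998, -0.07]]
[(array([212.6, 165.4]), 104)] [] down was s(212.6,165.4) t(314.6,167.9); up s(212.1,161.5) t(314.5,166.2)
(array([252.7, 207.1]), 1390) area now 1390 [array([ 605.3, -153.5]), array([ 605.7, -147. ])]
[(array([228.4, 179.4]), 79), (array([239.7, 191.7]), 79), (array([251.2, 203.7]), 83), (array([267.8, 231.8]), 43), (array([332.6, 298.6]), 105)]
[3.431e+02 2.300e+00 3.000e-01]
[(array([154.1, 114.7]), 803), (array([298.5, 247.2]), 13)] [(array([414.3, 161.8]), 1481, array([ 624. , -426.3])), (array([175.5, 152. ]), 18, array([633.2, 241.5])), (array([371. , 209.7]), 89, array([ 486.9, -306.8])), (array([372. , 232.1]), 88, array([ 425.3, -310.1]))]
```

The pad is back at its exact starting (caught) pixel, so the bolt holds. Now over to behind the open hasp to push it closed.

Emit:
carry_out:
  targets:
    - [[0.4,0,0],0,0]
    - [[0.4,0,0],0,0]
    - [[0.4,0,0],0,0]
    - [[0.4,0,0],0,0]
    - [[0.4,0,0],0,0]
    - [[0.4,0,0],0,0]
    - [[0.4,0,0],0,0]
    - [[0.4,0,0],0,0]
    - [[0.4,0,0],0,0]
    - [[0.4,0,0],0,0]
    - [[0.4,0,0],0,0]
    - [[0.4,0,0],0,0]

```text
clock: 39.9
eef_pos: [635.6, 263.1, 235.9]
ee_rot: [0.733, 0.681, -0.0, -0.0]
force: [-1.6, 0.5, 0.1]
opening: 0.005
```

```bash
python3 - <<'E'
from h import *
s=st(); w=cam("wrist")
print([(p,a,plane(w,*p,163).round(1)) for p,a in blobs(w,"red",40)])
cv2.imwrite("pics/w7.png",w["pixels"][:,:,::-1])
E
```

```text
t 39.9 tcp [635.6 263.1 235.9] F [-1.6  0.5  0.1] op 0.5 yaw [[0.073, 0.997], [0.997, -0.073]]
[]
```

View pics/w7.png

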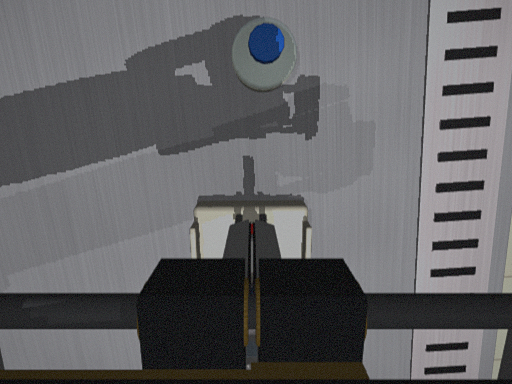

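Emit:
carry_out:
  targets:
    - [[0.012,0,0.03],0,0]
    - [[0.012,0,0.08],0,0]
    - [[0.012,0,0.101],0,0]
    - [[0.012,0,0.101],0,0]
    - [[-0.01,0,0.101],0,0]
    - [[-0.02,0,0.101],0,0]
    - [[-0.03,0,0.101],0,0]
    - [[-0.04,0,0.101],0,0]
    - [[-0.049,0,0.101],0,0]
    - [[-0.049,0,0.101],0,0]

```text
clock: 40.95
eef_pos: [631.9, 214.8, 135.5]
ee_rot: [0.732, 0.681, -0.0, 0.0]
force: [-0.4, 0.2, -0.2]
opening: 0.008
```

```bash
python3 - <<'E'
from h import *
s=st(); e=cam("top"); d=cam("scene")
print([(p,a,plane(e,*p,171).round(1)) for p,a in blobs(e,"red",4)],[(p,a,plane(d,*p,171).round(1)) for p,a in blobs(d,"red",4)])
E
```

```text
t 40.95 tcp [631.9 214.8 135.5] F [-0.4  0.2 -0.2] op 0.7 yaw [[0.072, 0.997], [0.997, -0.072]]
[(array([414.4, 161.7]), 1472, array([ 620.8, -419.5])), (array([371.1, 209.7]), 88, array([ 485.9, -302.1])), (array([372.1, 232. ]), 87, array([ 425.6, -305.3]))] [(array([154.1, 114.7]), 802, array([ 643.5, -402.6])), (array([222. , 115.5]), 44, array([ 483.8, -251.9])), (array([208.1, 124.9]), 50, array([ 542.7, -249.6]))]
```

Emit:
carry_out:
  targets:
    - [[-0.009,0,0.001],0,0]
    - [[-0.016,0,0.0015],0,0]
    - [[-0.024,0,0.004],0,0]
    - [[-0.031,0,0.0065],0,0]
    - [[-0.038,0,0.011],0,0]
    - [[-0.044,0,0.0155],0,0]
    - [[-0.05,0,0.021],0,0]
    - [[-0.0545,0,0.027],0,0]
    - [[-0.0585,0,0.034],0,0]
    - [[-0.0615,0,0.041],0,0]
    - [[-0.064,0,0.0515],0,0]
    - [[-0.0645,0,0.0565],0,0]

```text
clock: 42.25
eef_pos: [627.0, 151.3, 78.7]
ee_rot: [0.732, 0.682, -0.001, -0.0]
force: [-10.3, -1.2, 25.2]
opening: 0.002
```

Emit:
carry_out:
  targets:
    - [[0,0,0.001],0,0]
    - [[0,0,0.002],0,0]
    - [[0,0,0.002],0,0]

```text
clock: 42.55
eef_pos: [626.9, 151.3, 79.0]
ee_rot: [0.732, 0.682, -0.001, -0.0]
force: [-7.9, -1.1, 16.5]
opening: 0.005
```

Emit:
carry_out:
  targets:
    - [[0,0,-0.02],0,0]
    - [[0,0,-0.07],0,0]
    - [[0,0,-0.12],0,0]
    - [[0.02,-0.03,-0.16],0,0]
    - [[0.05,-0.08,-0.17],0,0]
    - [[0.08,-0.12,-0.17],0,0]
    - [[0.08,-0.15,-0.17],0,0]
    - [[0.08,-0.15,-0.17],0,0]

```text
clock: 43.35
eef_pos: [479.5, 243.6, 246.0]
ee_rot: [0.73, 0.683, -0.001, -0.001]
force: [-0.5, -0.2, 0.2]
opening: 0.006
```

```bash
python3 - <<'E'
from h import *
s=st(); e=cam("top"); d=cam("scene")
for n,c in (("t",e),("s",d)):
    print(n,"red",[(p.tolist(),a,plane(c,*p,79).round(1).tolist()) for p,a in blobs(c,"red",4)]); print("green",[(p.tolist(),a) for p,a in blobs(c,"green",20)],"blue",[(p.tolist(),a) for p,a in blobs(c,"blue",20)])
cv2.imwrite("pics/f.png",np.hstack([cv2.resize(e["pixels"][125:255,180:400,::-1],(440,260),interpolation=cv2.INTER_CUBIC),cv2.resize(d["pixels"][95:290,140:360,::-1],(293,260),interpolation=cv2.INTER_CUBIC)]))
E
```

```text
t 43.35 tcp [479.5 243.6 246. ] F [-0.5 -0.2  0.2] op 0.6 yaw [[0.067, 0.998], [0.998, -0.067]]
t red [([414.4, 161.7], 1473, [635.9, -450.4]), ([223.8, 161.0], 13, [622.5, 113.0]), ([371.1, 209.7], 88, [490.4, -323.8]), ([372.0, 232.1], 88, [425.2, -327.0])]
green [([314.6, 167.9], 144)] blue [([127.3, 144.5], 81), ([245.7, 160.0], 90), ([264.8, 161.7], 88), ([283.8, 163.5], 89), ([6.0, 268.4], 189), ([26.3, 336.1], 1505), ([484.7, 364.4], 1037)]
s red [([154.2, 114.4], 787, [604.4, -494.3]), ([222.0, 115.5], 44, [430.0, -327.7]), ([208.1, 124.9], 51, [494.7, -325.1]), ([266.3, 228.4], 14, [625.2, 110.7])]
green [([212.6, 165.4], 105)] blue [([240.8, 35.2], 293), ([228.4, 179.1], 76), ([239.6, 191.2], 75), ([251.2, 203.7], 83), ([332.7, 298.5], 103)]
```

View pics/f.png

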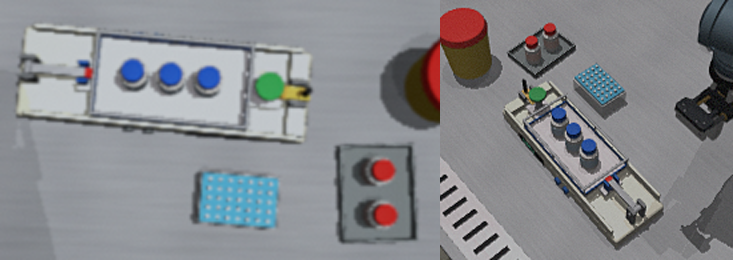

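Everything is in place: the hasp lies flat in the fork, the platform is down, three blue caps are on it and two red caps are in the tray. Handing in.

```bash
python3 -c "
from plant import ctrl; print(ctrl.sign_off())"
```

```text
the job is handed in; nothing more can be done
None
```

The shaker is changed over and the job is handed in, at about 43 s of the 210 s allowed; no verdict is reported.

- **What I did:** I opened the hasp and pulled the bolt pin so the platform sprang up. The two red-capped bottles went into the tray, and all three fresh bottles that were there went onto the platform. One fresh bottle had been knocked aside along the way, so I measured it again before picking it up. I then pushed the pad down until the bolt caught and swung the hasp closed.
- **Platform:** after letting go, the pad sat at exactly its starting caught-down position in the scene view, and later in the top view too, so the bolt is holding.
- **Hasp:** both cameras place its red tip at the closed, level height, agreeing within about 3 mm. When I pressed it, it stopped at 79 mm, with a push of up to about 25 N.
- **Bottles and bystanders:** all five bottles are upright in the final pictures. The tip box and waste tub look undisturbed there. The reagent bottle's cap is at its starting pixels.
- **What went less well:** the first pinch of the hasp slipped near upright, so I pushed it the rest of the way open. The first fresh bottle was set down about 10 mm too low, briefly pressing the platform down; I raised it before letting go.

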